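Put a slip-casting line on hold and start its stopwatch

ROBOT

A 6-joint arm with a two-finger parallel gripper is mounted at the origin on the work surface. World frame = base frame: x ahead of the robot, y to its left, z up, the work surface at z = 0. Lengths are in m, angles in rad, forces in N, time in s.
With the tool pointing down it reaches from about 0.25 to 0.725 m from the base axis. Payload 4 kg.
Tool frame: the origin (TCP) lies midway between the tips of the shut fingers; the grasp point (between the pads) lies 19 mm behind it; z points along the fingers, y is the line along which they close (so a half turn about z gives the same grasp; the last joint's range is limited). The gripper opens to 85 mm and grips with 20 to 120 N. Pads are 22 mm wide; open, the fingers measure 114 mm over their backs; the gripper's body (76 mm by 85 mm) begins 54 mm behind the grasp point. The pads swing forward as they close: fully open they stand 13 mm farther back than shut.
Start: joints at [1.158, 0.241, 0.005, 1.335, 0, 1.571], TCP at [0.201, 0.458, 0.231] pointing down, gripper open.
Joint ranges: [-2.72, 2.72], [-1.05, 1.87], [-1.09, 1.28], [-1.99, 2.15], [-1.42, 1.44], [-3.14, 3.14]. Speed limits (rad/s): [2.79, 2.79, 3.14, 3.14, 3.14, 3.14].

INTERFACE

Orientations are given as a unit quaternion [x, y, z, w].
In Python, from workcell import bot gives the robot as it stands. The module is installed in compiled form; this text tells all that it offers.
- The arm moves only by the tool drive_tool, never from a script. Its arguments are lists of equal length, an entry for each row: "slide": the shift along the tool's x, y, z scaled (see below), a list of three; "rotation": the turn, a rotation vector about the tool's x, y, z scaled (see below), a list of three. A call has exactly 8 rows; each row is the pose to reach, as a shift and turn from the pose commanded when the call began, along the tool's axes at that moment; what a row does not reach only later rows make up. The controller multiplies each number of a shift by 250 mm and each number of a turn by 0.5 rad. A row lasts 1/8 s, in which the tool goes at most 62.5 mm and 10.7 degrees, less where a joint would pass 70% of its speed; a pose out of reach is approached as far as the arm can. A call with a number of a shift or a turn outside -1 to 1 is refused whole. A call with a gripper value outside its range is refused whole. "gripper" is the opening, from 0 (shut) to 1 (fully open), set as the call begins (left out, the last holds). The fingers move at their own pace and stop on an object; the grip force is fixed at half the most. Time passes only in rows, so rows that repeat a pose let the fingers close, or fill a call up. It gives the time, the measured TCP pose, the force, the opening and the grip force at its end, in the units of the state.
- bot.get_obs(): the state, without advancing time (a new reading comes with each control period).
- bot.camera(name): name is "scene" or "top"; returns a dict with "image" (384x512x3 uint8, red, green, blue), "z_map" (384x512 float32, m along the optical axis (not along the pixel's ray), 0 where there is no reading), "camera_matrix" (3x3 intrinsics, pixels), "k1" (the pictures are not rectified: a ray, as slopes to the right and down, at radius r is drawn at 1 + k1 r^2 times it, then the intrinsics apply), "xyz" and "orientation" of the camera in the world. Camera axes: x right, y up, looking along -z (the intrinsics and any distortion apply to the point x, -y, -z); pixel columns grow to the right and rows downward; lengths in m; the calibration is good to about 2 mm. A picture is of the moment at which its call begins.
- bot.job_done(): hands the job in; it is judged then, once.
The state is a dict: "clock": time; "joint_pos": joint angles; "joint_vel": joint speeds; "tau": joint torques, N m; "eef_pos": TCP position; "tool_rot": TCP orientation; "ft_force": force on the tool from outside, world axes, zero at the start; "ft_torque": the same for the moment, N m; "grip_width": finger opening in m; "grasp_force": force on a finger pad.
Only numpy, scipy, OpenCV 4.12 (cv2) and the standard library are available. Lean on these libraries where they do the work, as an engineer would, in place of code of your own. Each camera call takes 0.05 s, during which the arm holds its last target. There are 200 camera calls.

TASK

On the slip-filling station, put the line of the round plaster mould on hold: move the push-pull valve rod above that mould to its middle click without running past it, and leave the other line's rod as it is. Then start the stopwatch that times this cast, holding it and pushing its crown fully in against the steel of the station (the drip tray's front wall is handy), and lay it gently, face up, on top of the grey header box directly above the valve you put on hold. Do not disturb the moulds, the cup or the other things on the bench.

Things in the scene. Friction and masses are not known exactly. Their poses are not given: they have to be found in the camera images.
- station: Fixed slip-filling station. Origin on the bench under the middle of the header box's front face; x points away from the robot (roughly), y to its left, z up. Grey header box: x 0 to 85, y -230 to 230, top at z 235 mm. Stainless drip tray in front of it: x -130 to 0, y -230 to 230, walls 45 mm high and 5 mm thick, grating at z 30 mm. A pressure gauge (50 mm dial, 24 mm deep, top at z 325 mm) stands on a stem in the middle of the header's top at x 45, y 0.
- tray_front (a point): Middle of the outer face of the drip tray's front wall (x -130, y 0, z 22.5 mm on the station): a rigid upright steel face 460 mm long along the station's y and 45 mm high, facing the station's -x. Axes as the station.
- header_top (a point): Centre of the header box's flat top (85 mm along x, 460 mm along y), z 235 mm above the bench. Axes as the station.
- valve_in: Fixed valve (brass block 36 mm wide standing 20 mm out from the header's face) of the line whose rod starts pushed in. Origin on the header's front face at bench level, axes as the station; on the station it is at y +120 or -120 mm. The two valves are identical.
- valve_out: The same, of the line whose rod starts pulled out.
- valve_in_spout (a point): Mouth of that valve's spout, 66 mm out from the header's face, 138 mm above the bench; the 16 mm spout pipe runs out from the block below the rod, its upper side at z 172 mm. The valve belongs to the mould that stands under this mouth.
- valve_out_spout (a point): The same for the other valve.
- knob_in (a point): Centre of the black knob (a cylinder 30 mm in diameter, 24 mm long, on a 10 mm rod along the station's x, at z 205 mm) of the valve that starts pushed in. Moves with the rod. The centre is 40 mm out from the header's face when pushed in, 56 mm at the middle click, 72 mm pulled out. Black ring marks on the rod: none shows in front of the block when pushed in, one at the middle click, two when pulled out.
- knob_out (a point): The same for the valve that starts pulled out.
- rod_in (a joint): Travel of the rod that starts pushed in, m: 0 fully pushed in, 0.016 the middle click (hold), 0.032 fully pulled out (towards the robot, the station's -x). Spring detents at all three draw the rod in from about 6 mm; about 6 N along the rod takes it out of any of them.
- rod_out (a joint): Travel of the rod that starts pulled out; same values.
- round_mould: Round plaster mould, 100 mm in diameter, 92 mm high, with two dark bands, standing on the tray grating under one of the two spouts. Origin at the centre of its underside. It tells which line is meant.
- square_mould: Rectangular plaster mould, 98 x 116 x 90 mm high, under the other spout. Origin at the centre of its underside. To be left alone.
- watch_center (a point): Centre (half-way up) of the stopwatch lying face up on the bench in front of the tray, left or right of the cup. Black body 60 mm long (x) x 54 mm wide (y) x 20 mm thick (z up, out of its face). x points to the crown end. The crown is a 13 mm steel button in the middle of that end, at half thickness, its tip 44 mm from this point. Weighs about 100 g.
- crown (a joint): How far the crown is pressed in, m: 0 out, 0.004 fully in; springs back, about 1.5 N to start and 4.5 N fully in. 0.003 counts as clicked.
- cup: Unfired cup, 76 mm across the rim, 60 mm high, on the bench in front of the middle of the tray. Origin at the centre of its underside. Leave alone.
- tall_mould: Tall plaster bottle mould, 90 x 90 mm and 150 mm high (74 x 74 mm above 108 mm), standing on the bench on the other side of the cup from the stopwatch. Origin at the centre of its underside. Leave alone.
- knife: Fettling knife, 160 mm long, 12 mm thick, lying on the bench beyond the left end of the tray. Origin under its handle's middle. Leave alone.
Mind the look-alikes: they are no part of the job. Leave any orange or pink look-alike of the round_mould alone. What is shaped like the part that bears watch_center but yellow is not meant.

How it is judged:
By the outcome, as a careful person would: the job done as asked, in the order asked, and still so for the second after the job is handed in, with the robot touching nothing.
It also fails if it takes over 66 s, if anything falls off the work surface, if the arm or the gripper's body presses on something with over 40 N, if the wrist force passes 120 N, or if a joint passes its speed limit or range.

## Working session

There is one attempt and no reset: what is moved stays moved. The work goes in short steps, Python scripts to look and compute and a tool call to move; the robot and the scene stay as the last step left them, time stands still between calls to the robot, and variables do not carry over. Pictures are saved under pics/ and viewed, at most 10 in all, crops included, and the job is handed in when it is done.

Besides the shell and the picture viewer there is one more tool, called after "Call:" by a JSON object that holds its "op" and its "data", one argument or row to a line. drive_tool: Moves the arm, as the interface text tells. Shifts and turns lie within -1 to 1; 1 stands for 250 mm of shift or 0.5 rad of turn. Its arguments: {"type":"object","properties":{"slide":{"type":"array","items":{"type":"array","items":{"type":"number"}}},"rotation":{"type":"array","items":{"type":"array","items":{"type":"number"}}},"gripper":{"type":"number"}},"required":["slide","rotation"]}

```bash
mkdir -p pics; cat > h.py <<'E'
import numpy as np,cv2
from scipy.spatial.transform import Rotation as R
from workcell import bot
def cam(n):
    c=bot.camera(n); c['R']=R.from_quat(c['orientation']).as_matrix(); return c
def rays(c,uv):
    K=np.array(c['camera_matrix']);uv=np.atleast_2d(np.array(uv,float))
    d=np.stack([(uv[:,0]-K[0,2])/K[0,0],(uv[:,1]-K[1,2])/K[1,1]],1);s=d.copy()
    for _ in range(20): s=d/(1+c['k1']*(s**2).sum(1,keepdims=True))
    return np.c_[s[:,0],-s[:,1],-np.ones(len(s))]
def onplane(c,uv,z):
    r=rays(c,uv)@c['R'].T;o=np.array(c['xyz']);return o+r*((z-o[2])/r[:,2])[:,None]
def cloud(c):
    h,w=c['z_map'].shape;v,u=np.mgrid[:h,:w]
    r=rays(c,np.c_[u.ravel(),v.ravel()])*c['z_map'].reshape(-1,1)
    return (np.array(c['xyz'])+r@c['R'].T).reshape(h,w,3)
def project(c,P):
    K=np.array(c['camera_matrix']);p=(np.atleast_2d(P)-np.array(c['xyz']))@c['R']
    s=np.c_[p[:,0]/-p[:,2],-p[:,1]/-p[:,2]];s=s*(1+c['k1']*(s**2).sum(1,keepdims=True))
    return np.c_[s[:,0]*K[0,0]+K[0,2],s[:,1]*K[1,1]+K[1,2]]
def save(img,n,s=1.5):
    cv2.imwrite('pics/'+n,cv2.resize(img[:,:,::-1],None,fx=s,fy=s,interpolation=cv2.INTER_CUBIC))
def tri(c1,uv1,c2,uv2):
    o1,o2=np.array(c1['xyz']),np.array(c2['xyz']);d1=(rays(c1,uv1)@c1['R'].T)[0];d2=(rays(c2,uv2)@c2['R'].T)[0]
    t=np.linalg.lstsq(np.c_[d1,-d2],o2-o1,rcond=None)[0];a=o1+d1*t[0];b=o2+d2*t[1];return (a+b)/2,np.linalg.norm(a-b)
E
python3 - <<'E'
from h import *
for n in('scene','top'):
    c=cam(n);save(c['image'],n+'0.png');print(n,c['camera_matrix'],c['k1'],c['xyz'],c['R'].round(3))
print(bot.get_obs())
E
```

```text
scene [[388.23141668   0.         255.42056545]
 [  0.         388.23141668 196.06157845]
 [  0.           0.           1.        ]] -0.029944997509908325 [0.45495361 0.77509522 1.15509536] [[-0.992  0.094 -0.082]
 [-0.125 -0.806  0.579]
 [-0.012  0.585  0.811]]
top [[351.07480854   0.         256.18273616]
 [  0.         351.07480854 189.15415566]
 [  0.           0.           1.        ]] 0.0037595998643686146 [0.38810472 0.07304623 1.12825226] [[-0.02   0.988 -0.153]
 [-1.    -0.021 -0.   ]
 [-0.003  0.153  0.988]]
{'clock': 0.1, 'joint_pos': array([ 1.15801517e+00,  2.41368458e-01,  3.84886194e-03,  1.33521106e+00,
       -4.62309744e-05,  1.57080779e+00]), 'joint_vel': array([-0.00345345, -0.00055995,  0.00332672, -0.00107432, -0.00079896,
       -0.00117229]), 'tau': array([-1.67131613e-03, -3.73138690e+01,  2.53009433e+01,  1.08083218e-02,
       -1.71646629e-04,  3.15882787e-07]), 'eef_pos': array([0.20036122, 0.45747158, 0.23048275]), 'tool_rot': array([ 2.04933915e-01,  9.78775334e-01, -9.51374578e-04, -1.75568777e-04]), 'ft_force': array([ 0.15514403,  0.96449122, -0.57835863]), 'ft_torque': array([0.05140324, 0.09670926, 0.02925157]), 'grasp_force': 0.0, 'grip_width': 0.08540459929345841}
```

View pics/scene0.png

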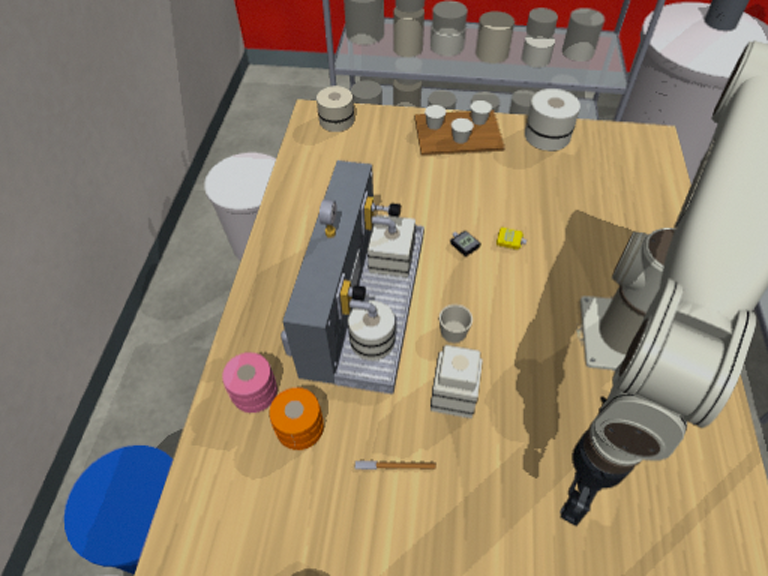

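View pics/top0.png

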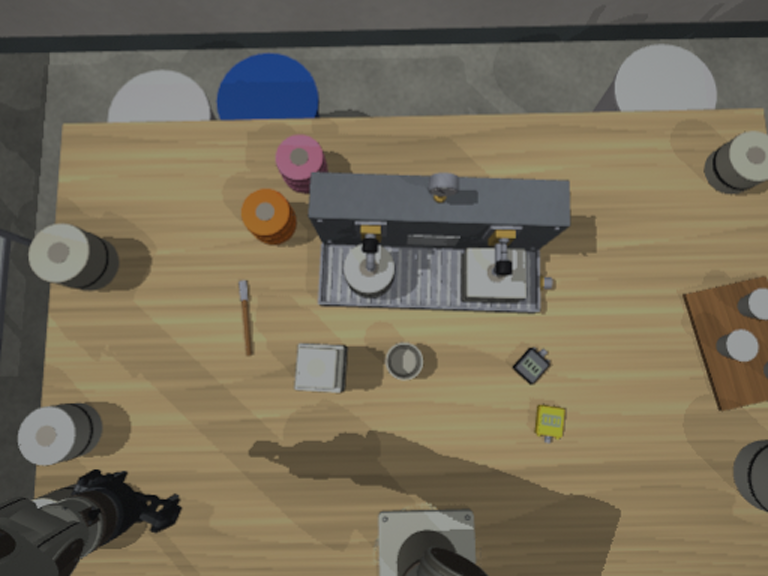

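The scene view shows the round mould with two dark bands at (372,328) in the 1.5x picture. Its valve is the left one, with the knob close to the block at (357,293), so its rod is pushed in. The square mould sits under the right valve, with its knob pulled out at (394,210).

Candidates in the top view:
- **Black watch (532,366):** crown towards the upper right. I choose this one.
- **Yellow watch (550,421):** a look-alike.
- **Round moulds:** pink (300,158) and orange (268,213) are look-alikes. The white one at (370,268) on the tray is the real one.

Next I measure the station, the knob and the watch.

```bash
python3 - <<'E'
from h import *
t=cam('top');s=cam('scene')
def rect(P,lo,hi,box):
    m=(P[...,2]>lo)&(P[...,2]<hi)&(P[...,0]>box[0])&(P[...,0]<box[1])&(P[...,1]>box[2])&(P[...,1]<box[3])
    m=cv2.morphologyEx(m.astype(np.uint8),cv2.MORPH_OPEN,np.ones((3,3)))>0
    return m
for n,c in(('top',t),('scene',s)):
    P=cloud(c);m=rect(P,.22,.25,(.45,.95,-.4,.45))
    q=P[m];r=cv2.minAreaRect((q[:,:2]*1000).astype(np.float32));print(n,'header z',np.median(q[:,2]),r,cv2.boxPoints(r).round(1).tolist())
    hsv=cv2.cvtColor(c['image'],cv2.COLOR_RGB2HSV)
    # watch: dark above bench
    guess=onplane(c,[[532/1.5,366/1.5]],.01)[0] if n=='top' else guess
    near=(np.abs(P[...,0]-guess[0])<.07)&(np.abs(P[...,1]-guess[1])<.07)
    b=near&(P[...,2]>.012)&(P[...,2]<.035)
    q=P[b];r=cv2.minAreaRect((q[:,:2]*1000).astype(np.float32));print(n,'watch',guess,b.sum(),np.percentile(q[:,2],[5,50,95]),r)
    d=near&(hsv[...,2]<75);k,l,st,ce=cv2.connectedComponentsWithStats(d.astype(np.uint8));
    for i in range(1,k):
        if st[i,4]>40: print('dark',st[i],ce[i],onplane(c,[ce[i]],.02)[0].round(4))
    # knobs
    m=(P[...,2]>.19)&(P[...,2]<.23)&(hsv[...,2]<60)&(P[...,0]>.4)
    k,l,st,ce=cv2.connectedComponentsWithStats(m.astype(np.uint8))
    for i in range(1,k):
        if st[i,4]>20: q=P[l==i];print('knob',st[i],q.mean(0).round(4),q.min(0).round(4),q.max(0).round(4))
a=cv2.resize(t['image'][215:310,320:410],None,fx=4,fy=4,interpolation=3)
b=cv2.resize(t['image'][120:215,215:380],None,fx=4,fy=4,interpolation=3)
im=np.hstack([a,b])[:,:,::-1];cv2.imwrite('pics/crop1.png',cv2.resize(im,None,fx=.78,fy=.78))
E
```

```text
top header z 0.23431435772419396 ((673.0867309570312, -27.033355712890625), (460.8155822753906, 92.52928161621094), 86.85529327392578) [[614.2999877929688, -254.60000610351562], [706.5999755859375, -259.6000061035156], [731.9000244140625, 200.5], [639.5, 205.60000610351562]]
top watch [ 0.38060732 -0.2326233   0.01      ] 355 [0.01473654 0.01952931 0.0234515 ] ((386.2078552246094, -234.99412536621094), (53.8779411315918, 74.00782012939453), 45.12330627441406)
dark [342 232  25  24 116] [353.23275862 242.43965517] [ 0.3856 -0.2257  0.02  ]
knob [207 146  33   7 114] [0.644  0.1588 0.21  ] [0.6356 0.1171 0.19  ] [0.6474 0.2031 0.23  ]
knob [254 147  73   7 282] [ 0.6343 -0.0188  0.2102] [ 0.6282 -0.1151  0.1905] [0.64   0.0772 0.2297]
knob [344 151  34   6 105] [ 0.6235 -0.2052  0.2105] [ 0.6193 -0.2471  0.1909] [ 0.6265 -0.1613  0.2294]
knob [242 158  11  11  98] [0.6001 0.097  0.2156] [0.5888 0.0828 0.1903] [0.6202 0.1098 0.2221]
knob [331 174  10  10  94] [ 0.5545 -0.1365  0.2153] [ 0.5436 -0.1498  0.2   ] [ 0.5679 -0.1258  0.2211]
scene header z 0.23426573201113254 ((673.6873779296
[... 300 characters left out ...]
4 0.02358122] ((385.20989990234375, -230.5879364013672), (54.82832717895508, 74.09346008300781), 44.10850143432617)
dark [300 158  20  13  68] [309.01470588 164.83823529] [ 0.385  -0.2055  0.02  ]
knob [243 117   5  11  27] [ 0.624  -0.2084  0.2117] [ 0.6224 -0.2323  0.1903] [ 0.6267 -0.168   0.2299]
knob [259 136   8   8  56] [ 0.5556 -0.1311  0.2138] [ 0.544  -0.1465  0.2046] [ 0.5673 -0.1209  0.2229]
knob [228 141  13  43 118] [ 0.6342 -0.0268  0.2107] [ 0.6289 -0.1154  0.1903] [0.6391 0.0655 0.2298]
knob [235 191   9  10  75] [0.6002 0.1056 0.2147] [0.5886 0.0908 0.2024] [0.6129 0.117  0.2227]
knob [217 198   8  28  71] [0.6449 0.1636 0.2097] [0.6423 0.124  0.1903] [0.6477 0.2047 0.2299]
```

View pics/crop1.png

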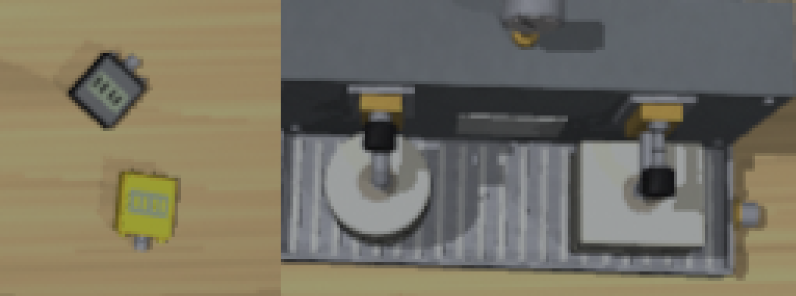

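The crop shows the black watch with its grey crown to the upper right at crop pixel (133,62); the yellow one is at (148,205). The left knob (380,135) sits tight against its block over the round mould. The right knob (657,182) is pulled out. So the black watch and the left valve (rod_in) are the right choices.

- **Station:** origin about (0.6325, -0.0215), yaw about -0.057.
- **Watch:** centre about (0.381, -0.228), crown yaw about -45°, top z about 0.0195.

Next I work out the move.

```bash
cat >> h.py <<'E'
PSI=-.057;O=np.array([.6325,-.0215])
def W(x,y): return O+np.array([[np.cos(PSI),-np.sin(PSI)],[np.sin(PSI),np.cos(PSI)]])@[x,y]
def plan(*wps,pose=None):
    """waypoints (x,y,z,yaw of closing axis); prints scaled slide & rotation; pose=(xyz,yaw) commanded if known"""
    o=bot.get_obs();p=o['eef_pos'];Rm=R.from_quat(o['tool_rot'])
    if pose is not None: p=np.array(pose[0]);Rm=down(pose[1])
    print('clock',o['clock'],'pos',o['eef_pos'].round(4),'yaw',np.arctan2(*R.from_quat(o['tool_rot']).as_matrix()[[1,0],1]).round(4),'F',o['ft_force'].round(1),'j',o['joint_pos'].round(2))
    for x,y,z,w in wps:
        print('slide',(Rm.inv().apply(np.array([x,y,z])-p)/.25).round(4),'rot',((Rm.inv()*down(w)).as_rotvec()/.5).round(4))
def down(w):
    y=np.array([np.cos(w),np.sin(w),0]);z=np.array([0,0,-1.]);return R.from_matrix(np.c_[np.cross(y,z),y,z])
E
python3 - <<'E'
from h import *
k=W(-.041,.120);print(k);w=np.pi/2+PSI
plan((.2+.15,.40,.32,w),(*k,.32,w),(*k,.27,w),pose=([.201,.458,.231],1.158))
E
```

```text
[0.59840288 0.10064085]
clock 0.2 pos [0.2004 0.4576 0.2307] yaw 1.158 F [ 0.8 -0.3  0.2] j [ 1.16  0.24  0.    1.34 -0.    1.57]
slide [-0.639   0.0266 -0.356 ] rot [ 0.      0.     -0.7116]
slide [-2.0295 -0.6717 -0.356 ] rot [ 0.      0.     -0.7116]
slide [-2.0295 -0.6717 -0.156 ] rot [ 0.      0.     -0.7116]
```

Call:
{"op": "drive_tool", "data": {
  "slide": [
    [-0.1, -0.03, -0.2],
    [-0.25, -0.08, -0.36],
    [-0.45, -0.15, -0.36],
    [-0.65, -0.21, -0.36],
    [-0.82, -0.27, -0.36],
    [-0.95, -0.31, -0.36],
    [-1, -0.33, -0.36],
    [-1, -0.33, -0.36]
  ],
  "rotation": [
    [0, 0, -0.1],
    [0, 0, -0.25],
    [0, 0, -0.4],
    [0, 0, -0.55],
    [0, 0, -0.7],
    [0, 0, -0.71],
    [0, 0, -0.71],
    [0, 0, -0.71]
  ],
  "gripper": 1
}}

```text
clock: 1.2
eef_pos: [0.3966, 0.2818, 0.3211]
tool_rot: [0.03, 1.0, -0.0, -0.0]
ft_force: [-0.2, 0.3, -0.4]
grip_width: 0.0852
grasp_force: 0.0
```

```bash
python3 - <<'E'
from h import *
k=W(-.041,.120);w=np.pi/2+PSI
plan((*k,.32,w),(*k,.255,w))
E
```

```text
clock 1.2 pos [0.3966 0.2818 0.3211] yaw 1.5115 F [-0.2  0.3 -0.4] j [0.62 0.19 0.18 1.55 0.   0.68]
slide [-0.8489 -0.6757  0.0037] rot [-0.0001 -0.0016 -0.0045]
slide [-0.8491 -0.6756  0.2637] rot [-0.0001 -0.0016 -0.0045]
```

Call:
{"op": "drive_tool", "data": {
  "slide": [
    [-0.1, -0.08, 0],
    [-0.3, -0.24, 0],
    [-0.5, -0.4, 0],
    [-0.7, -0.55, 0],
    [-0.82, -0.65, 0],
    [-0.85, -0.676, 0.1],
    [-0.85, -0.676, 0.25],
    [-0.85, -0.676, 0.25]
  ],
  "rotation": [
    [0, 0, 0],
    [0, 0, 0],
    [0, 0, 0],
    [0, 0, 0],
    [0, 0, 0],
    [0, 0, 0],
    [0, 0, 0],
    [0, 0, 0]
  ]
}}

```text
clock: 2.2
eef_pos: [0.5963, 0.1022, 0.2551]
tool_rot: [0.028, 1.0, -0.001, -0.004]
ft_force: [-0.0, 0.5, 0.1]
grip_width: 0.0853
grasp_force: 0.0
```

```bash
python3 - <<'E'
from h import *
k=W(-.041,.120);w=np.pi/2+PSI
plan((*k,.187,w))
a=cam('scene')['image'][90:250,180:340];b=cam('top')['image'][90:250,150:310]
save(np.hstack([a,b]),'pre.png',2.4)
E
```

```text
clock 2.2 pos [0.5963 0.1022 0.2551] yaw 1.5146 F [-0.   0.5  0.1] j [0.17 0.46 0.38 1.5  0.   0.23]
slide [-0.0112 -0.0052  0.2724] rot [-0.0029 -0.0168  0.0016]
```

View pics/pre.png

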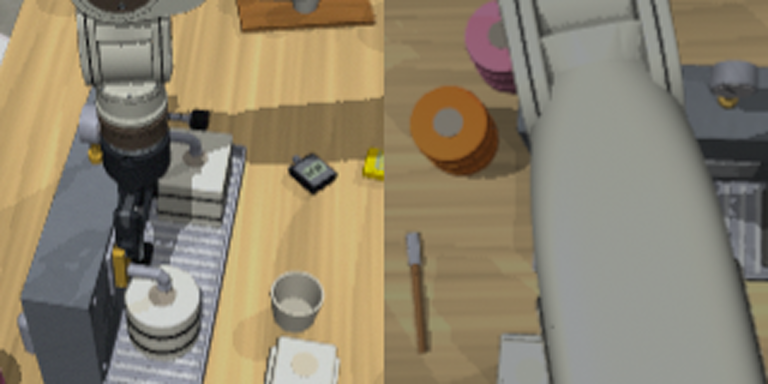

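The scene crop shows the gripper straight above the left knob, which is just visible at (140,255), with the fingers clear. I go down, then close in two stages.

Call:
{"op": "drive_tool", "data": {
  "slide": [
    [0, 0, 0.05],
    [0, 0, 0.12],
    [0, 0, 0.19],
    [0, 0, 0.25],
    [0, 0, 0.272],
    [0, 0, 0.272],
    [0, 0, 0.272],
    [0, 0, 0.272]
  ],
  "rotation": [
    [0, 0, 0],
    [0, 0, 0],
    [0, 0, 0],
    [0, 0, 0],
    [0, 0, 0],
    [0, 0, 0],
    [0, 0, 0],
    [0, 0, 0]
  ]
}}

```text
clock: 3.3
eef_pos: [0.5993, 0.1012, 0.1916]
tool_rot: [0.029, 1.0, 0.0, 0.001]
ft_force: [-0.7, -0.3, -0.0]
grip_width: 0.0855
grasp_force: 0.0
```

Call:
{"op": "drive_tool", "data": {
  "slide": [
    [0, 0, 0],
    [0, 0, 0],
    [0, 0, 0],
    [0, 0, 0],
    [0, 0, 0],
    [0, 0, 0],
    [0, 0, 0],
    [0, 0, 0]
  ],
  "rotation": [
    [0, 0, 0],
    [0, 0, 0],
    [0, 0, 0],
    [0, 0, 0],
    [0, 0, 0],
    [0, 0, 0],
    [0, 0, 0],
    [0, 0, 0]
  ],
  "gripper": 0.42
}}

```text
clock: 4.3
eef_pos: [0.5989, 0.1007, 0.1909]
tool_rot: [0.029, 1.0, -0.0, 0.0]
ft_force: [-2.0, -4.6, 2.1]
grip_width: 0.0358
grasp_force: 2.1
```

```bash
python3 - <<'E'
from h import *
k=W(-.041,.120);w=np.pi/2+PSI
plan((*k,.187,w))
c=cam('scene');save(c['image'][110:240,190:320],'pre2.png',4)
E
```

```text
clock 4.3 pos [0.5989 0.1007 0.1909] yaw 1.5126 F [-2.  -4.6  2.1] j [ 0.17  0.47  0.24  1.33 -0.    0.23]
slide [ 0.0018 -0.0002  0.0157] rot [-0.0016  0.0002 -0.0023]
```

View pics/pre2.png

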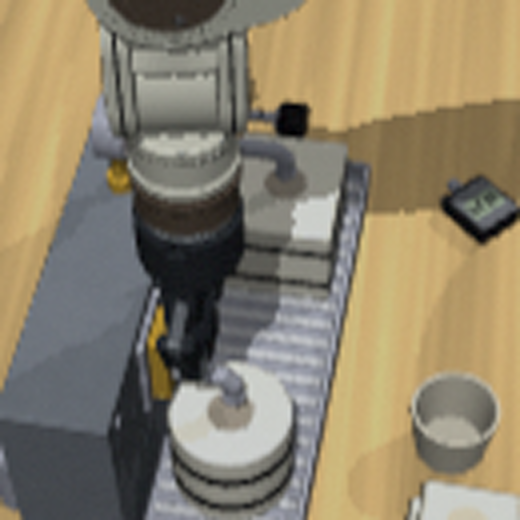

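The scene crop shows the fingers around the left knob, near the brass block at (160,355). The side force shows the knob is about 3 mm to the -y side of centre. I shift that way, go down 3 mm, then close.

Call:
{"op": "drive_tool", "data": {
  "slide": [
    [0, -0.006, 0],
    [0, -0.012, 0],
    [0, -0.012, 0.006],
    [0, -0.012, 0.013],
    [0, -0.012, 0.013],
    [0, -0.012, 0.013],
    [0, -0.012, 0.013],
    [0, -0.012, 0.013]
  ],
  "rotation": [
    [0, 0, 0],
    [0, 0, 0],
    [0, 0, 0],
    [0, 0, 0],
    [0, 0, 0],
    [0, 0, 0],
    [0, 0, 0],
    [0, 0, 0]
  ]
}}

```text
clock: 5.35
eef_pos: [0.5987, 0.0982, 0.1876]
tool_rot: [0.029, 1.0, 0.0, 0.0]
ft_force: [0.1, -0.0, 0.3]
grip_width: 0.0358
grasp_force: 0.0
```

Call:
{"op": "drive_tool", "data": {
  "slide": [
    [0, 0, 0],
    [0, 0, 0],
    [0, 0, 0],
    [0, 0, 0],
    [0, 0, 0],
    [0, 0, 0],
    [0, 0, 0],
    [0, 0, 0]
  ],
  "rotation": [
    [0, 0, 0],
    [0, 0, 0],
    [0, 0, 0],
    [0, 0, 0],
    [0, 0, 0],
    [0, 0, 0],
    [0, 0, 0],
    [0, 0, 0]
  ],
  "gripper": 0.25
}}

```text
clock: 6.35
eef_pos: [0.5987, 0.0977, 0.1879]
tool_rot: [0.029, 1.0, -0.0, 0.0]
ft_force: [-2.4, -2.8, 4.8]
grip_width: 0.0281
grasp_force: 59.8
```

Gripped at 60 N. I pull 16 mm along the station's -x, which is tool +x, in small rows.

Call:
{"op": "drive_tool", "data": {
  "slide": [
    [0.008, 0, 0],
    [0.018, 0, 0],
    [0.028, 0, 0],
    [0.038, 0, 0],
    [0.048, 0, 0],
    [0.056, 0, 0],
    [0.063, 0, 0],
    [0.063, 0, 0]
  ],
  "rotation": [
    [0, 0, 0],
    [0, 0, 0],
    [0, 0, 0],
    [0, 0, 0],
    [0, 0, 0],
    [0, 0, 0],
    [0, 0, 0],
    [0, 0, 0]
  ]
}}

```text
clock: 7.35
eef_pos: [0.5827, 0.0986, 0.1879]
tool_rot: [0.029, 1.0, -0.0, 0.0]
ft_force: [-1.9, -5.3, 5.3]
grip_width: 0.0283
grasp_force: 59.8
```

Call:
{"op": "drive_tool", "data": {
  "slide": [
    [0, 0, 0],
    [0, 0, 0],
    [0, 0, 0],
    [0, 0, 0],
    [0, 0, 0],
    [0, 0, 0],
    [0, 0, 0],
    [0, 0, 0]
  ],
  "rotation": [
    [0, 0, 0],
    [0, 0, 0],
    [0, 0, 0],
    [0, 0, 0],
    [0, 0, 0],
    [0, 0, 0],
    [0, 0, 0],
    [0, 0, 0]
  ]
}}

```text
clock: 8.35
eef_pos: [0.5827, 0.0986, 0.1879]
tool_rot: [0.029, 1.0, -0.0, -0.0]
ft_force: [-2.4, -4.8, 4.2]
grip_width: 0.0282
grasp_force: 59.8
```

Call:
{"op": "drive_tool", "data": {
  "slide": [
    [0, 0, 0],
    [0, 0, 0],
    [0, 0, 0],
    [0, 0, 0],
    [0, 0, 0],
    [0, 0, -0.02],
    [0, 0, -0.1],
    [0, 0, -0.2]
  ],
  "rotation": [
    [0, 0, 0],
    [0, 0, 0],
    [0, 0, 0],
    [0, 0, 0],
    [0, 0, 0],
    [0, 0, 0],
    [0, 0, 0],
    [0, 0, 0]
  ],
  "gripper": 0.7
}}

```text
clock: 9.35
eef_pos: [0.5826, 0.099, 0.2379]
tool_rot: [0.029, 1.0, -0.0, -0.001]
ft_force: [0.8, -0.3, 0.2]
grip_width: 0.0599
grasp_force: 0.0
```

```bash
python3 - <<'E'
from h import *
w=np.pi/4
plan((.42,.05,.33,w),(.381,-.228,.33,w),(.381,-.228,.08,w))
E
```

```text
clock 9.35 pos [0.5826 0.099  0.2379] yaw 1.5129 F [ 0.8 -0.3  0.2] j [0.17 0.42 0.28 1.43 0.   0.23]
slide [ 0.6385 -0.2334 -0.3677] rot [-1.200e-03 -2.200e-03  1.455e+00]
slide [ 0.7299 -1.3525 -0.3673] rot [-1.200e-03 -2.200e-03  1.455e+00]
slide [ 0.7287 -1.3523  0.6327] rot [-1.200e-03 -2.200e-03  1.455e+00]
```

Call:
{"op": "drive_tool", "data": {
  "slide": [
    [0, 0, -0.15],
    [0.06, -0.05, -0.32],
    [0.2, -0.17, -0.36],
    [0.35, -0.33, -0.36],
    [0.5, -0.5, -0.36],
    [0.65, -0.66, -0.36],
    [0.72, -0.8, -0.36],
    [0.73, -0.9, -0.36]
  ],
  "rotation": [
    [0, 0, 0],
    [0, 0, 0],
    [0, 0, 0.15],
    [0, 0, 0.35],
    [0, 0, 0.55],
    [0, 0, 0.75],
    [0, 0, 0.9],
    [0, 0, 0.95]
  ],
  "gripper": 1
}}

```text
clock: 10.35
eef_pos: [0.3865, -0.1162, 0.3287]
tool_rot: [0.264, 0.964, -0.0, 0.001]
ft_force: [0.3, 0.3, 0.0]
grip_width: 0.0853
grasp_force: 0.0
```

```bash
python3 - <<'E'
from h import *
for n in('scene','top'):
    c=cam(n);P=cloud(c);hsv=cv2.cvtColor(c['image'],cv2.COLOR_RGB2HSV)
    m=(P[...,2]>.195)&(P[...,2]<.23)&(hsv[...,2]<60)&(P[...,0]>.4)&(P[...,0]<.615)
    k,l,st,ce=cv2.connectedComponentsWithStats(m.astype(np.uint8))
    for i in range(1,k):
        if st[i,4]>20: q=P[l==i];print(n,'knob',st[i],q.mean(0).round(4),q.min(0).round(4),q.max(0).round(4))
    if n=='scene': save(c['image'][90:240,190:340],'knob.png',4)
plan((.381,-.228,.32,np.pi/4),(.381,-.228,.08,np.pi/4))
E
```

```text
scene knob [259 136   8   8  55] [ 0.5554 -0.1307  0.2143] [ 0.5442 -0.1458  0.2006] [ 0.5674 -0.1209  0.2205]
scene knob [240 191   9  11  77] [0.5842 0.1066 0.2141] [0.5731 0.0898 0.1983] [0.5967 0.1169 0.2218]
top knob [241 165  11  10  89] [0.5831 0.0991 0.2161] [0.5726 0.0858 0.2029] [0.5956 0.1128 0.2222]
top knob [331 174  10  10  95] [ 0.5543 -0.1366  0.2156] [ 0.5431 -0.1491  0.1995] [ 0.5672 -0.1252  0.2248]
clock 10.45 pos [ 0.3872 -0.1167  0.3284] yaw 1.034 F [-0.5  1.2  0.9] j [-0.29  0.02  0.    1.55 -0.    0.24]
slide [-0.2061 -0.3954  0.0338] rot [0.0006 0.0036 0.4973]
slide [-0.2044 -0.3954  0.9938] rot [0.0006 0.0036 0.4973]
```

View pics/knob.png

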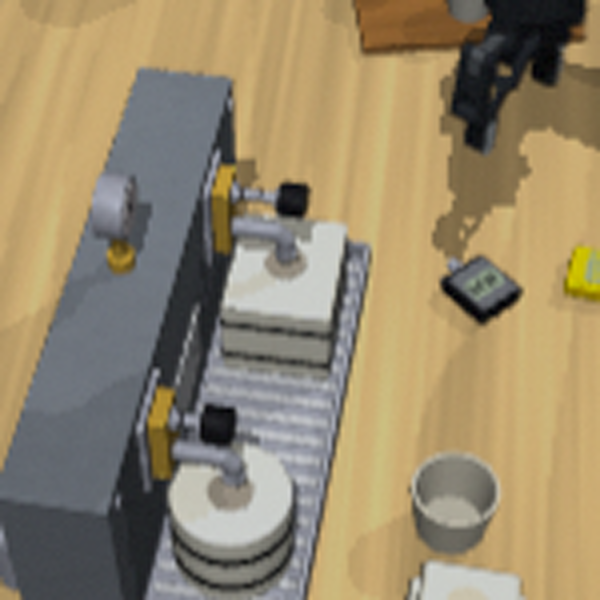

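The scene crop shows the left knob (220,425) now out at the middle position with the rod showing. The right knob (293,198) is unchanged, and both moulds look undisturbed. The knob moved 16.5 mm (x 0.600 to 0.5836), so it sits at the middle click. Next is the watch.

Call:
{"op": "drive_tool", "data": {
  "slide": [
    [-0.03, -0.08, 0.05],
    [-0.1, -0.2, 0.15],
    [-0.17, -0.33, 0.3],
    [-0.205, -0.395, 0.45],
    [-0.205, -0.395, 0.65],
    [-0.205, -0.395, 0.85],
    [-0.205, -0.395, 0.99],
    [-0.205, -0.395, 0.99]
  ],
  "rotation": [
    [0, 0, 0.1],
    [0, 0, 0.2],
    [0, 0, 0.35],
    [0, 0, 0.5],
    [0, 0, 0.5],
    [0, 0, 0.5],
    [0, 0, 0.5],
    [0, 0, 0.5]
  ]
}}

```text
clock: 11.45
eef_pos: [0.38, -0.2242, 0.0779]
tool_rot: [0.381, 0.925, 0.001, -0.003]
ft_force: [0.3, 0.2, 0.6]
grip_width: 0.085
grasp_force: 0.0
```

```bash
python3 - <<'E'
from h import *
plan((.381,-.228,.002,np.pi/4))
c=cam('scene');t=cam('top')
save(np.hstack([c['image'][60:220,250:410],t['image'][170:330,290:450]]),'prew.png',2.4)
E
```

```text
clock 11.45 pos [ 0.38   -0.2242  0.0779] yaw 0.7891 F [0.3 0.2 0.6] j [-0.53  0.27 -0.39  0.92  0.    0.25]
slide [-0.0154 -0.0077  0.3037] rot [-0.0024 -0.0127  0.0073]
```

View pics/prew.png

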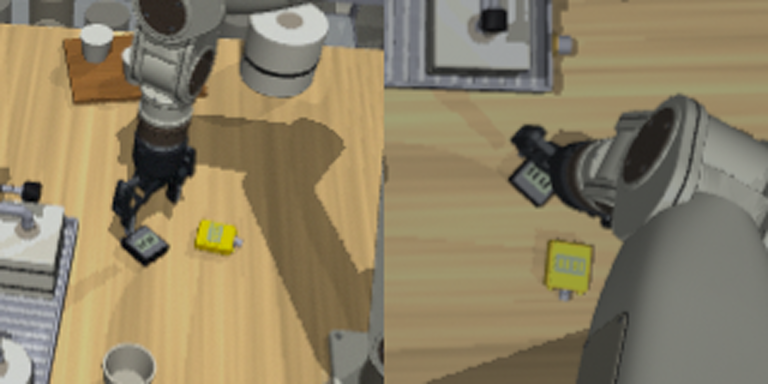

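The pictures show the open gripper above the black watch, which is partly visible at (145,243) left and (533,185) right. The yellow one, at (215,237) and (570,265), is clear of the fingers.

Call:
{"op": "drive_tool", "data": {
  "slide": [
    [-0.01, -0.005, 0.06],
    [-0.01, -0.005, 0.14],
    [-0.01, -0.005, 0.2],
    [-0.01, -0.005, 0.25],
    [-0.01, -0.005, 0.28],
    [-0.01, -0.005, 0.3],
    [-0.01, -0.005, 0.3],
    [-0.01, -0.005, 0.3]
  ],
  "rotation": [
    [0, 0, 0],
    [0, 0, 0],
    [0, 0, 0],
    [0, 0, 0],
    [0, 0, 0],
    [0, 0, 0],
    [0, 0, 0],
    [0, 0, 0]
  ]
}}

```text
clock: 12.55
eef_pos: [0.3829, -0.2289, 0.0053]
tool_rot: [0.382, 0.924, -0.0, 0.0]
ft_force: [0.0, -1.0, 0.5]
grip_width: 0.0855
grasp_force: 0.0
```

```bash
python3 - <<'E'
from h import *
plan((.381,-.228,.001,np.pi/4))
E
```

```text
clock 12.55 pos [ 0.3829 -0.2289  0.0053] yaw 0.788 F [ 0.  -1.   0.5] j [-0.54  0.38 -0.47  0.72  0.    0.24]
slide [ 0.0081 -0.0028  0.0174] rot [0.0003 0.0011 0.0051]
```

Call:
{"op": "drive_tool", "data": {
  "slide": [
    [0.008, -0.003, 0.006],
    [0.008, -0.003, 0.013],
    [0.008, -0.003, 0.013],
    [0.008, -0.003, 0.013],
    [0.008, -0.003, 0.013],
    [0.008, -0.003, 0.013],
    [0.008, -0.003, 0.013],
    [0.008, -0.003, 0.013]
  ],
  "rotation": [
    [0, 0, 0],
    [0, 0, 0],
    [0, 0, 0],
    [0, 0, 0],
    [0, 0, 0],
    [0, 0, 0],
    [0, 0, 0],
    [0, 0, 0]
  ],
  "gripper": 0.55
}}

```text
clock: 13.55
eef_pos: [0.3806, -0.2279, 0.0023]
tool_rot: [0.382, 0.924, -0.0, 0.0]
ft_force: [-1.7, 0.2, 6.3]
grip_width: 0.0525
grasp_force: 63.0
```

Call:
{"op": "drive_tool", "data": {
  "slide": [
    [0, 0, 0],
    [0, 0, 0],
    [0, 0, 0],
    [0, 0, 0],
    [0, 0, -0.02],
    [0, 0, -0.06],
    [0, 0, -0.1],
    [0, 0, -0.1]
  ],
  "rotation": [
    [0, 0, 0],
    [0, 0, 0],
    [0, 0, 0],
    [0, 0, 0],
    [0, 0, 0],
    [0, 0, 0],
    [0, 0, 0],
    [0, 0, 0]
  ],
  "gripper": 0.5
}}

```text
clock: 14.55
eef_pos: [0.3817, -0.2284, 0.0279]
tool_rot: [0.381, 0.924, -0.0, 0.001]
ft_force: [1.3, -0.4, -1.3]
grip_width: 0.0525
grasp_force: 62.9
```

Gripped at 52.5 mm and lifted. I turn the crown towards the tray wall at a stand-off.

```bash
sed -i 's/O=np.array(\[.6325,-.0215\])/O=np.array([.6325,-.0235])/' h.py; python3 - <<'E'
from h import *
p=W(-.13-.044-.030,-.15);print(p)
plan((*p,.015,np.pi/2+PSI))
E
```

```text
[ 0.42028594 -0.16163469]
clock 14.55 pos [ 0.3817 -0.2284  0.0279] yaw 0.7881 F [ 1.3 -0.4 -1.3] j [-0.54  0.34 -0.46  0.78  0.    0.24]
slide [0.0791 0.2983 0.0518] rot [-6.0000e-04  5.3000e-03 -1.4515e+00]
```

Call:
{"op": "drive_tool", "data": {
  "slide": [
    [0.01, 0.04, -0.04],
    [0.02, 0.08, -0.04],
    [0.03, 0.14, -0.04],
    [0.05, 0.2, -0.04],
    [0.07, 0.26, -0.04],
    [0.079, 0.298, -0.04],
    [0.079, 0.298, 0],
    [0.079, 0.298, 0.05]
  ],
  "rotation": [
    [0, 0, -0.1],
    [0, 0, -0.25],
    [0, 0, -0.4],
    [0, 0, -0.6],
    [0, 0, -0.8],
    [0, 0, -0.95],
    [0, 0, -1],
    [0, 0, -1]
  ]
}}

```text
clock: 15.55
eef_pos: [0.4193, -0.1611, 0.0137]
tool_rot: [0.141, 0.99, -0.0, 0.0]
ft_force: [-1.0, 0.1, -1.4]
grip_width: 0.0528
grasp_force: 62.9
```

```bash
python3 - <<'E'
from h import *
p=W(-.13-.044-.030,-.15)
plan((*p,.015,np.pi/2+PSI))
E
```

```text
clock 15.55 pos [ 0.4193 -0.1611  0.0137] yaw 1.2882 F [-1.   0.1 -1.4] j [-0.37  0.37 -0.46  0.74 -0.   -0.08]
slide [-0.0045 -0.001  -0.005 ] rot [-4.000e-04  4.000e-04 -4.513e-01]
```

Call:
{"op": "drive_tool", "data": {
  "slide": [
    [0, 0, -0.006],
    [0, 0, -0.006],
    [0, 0, -0.006],
    [0, 0, -0.006],
    [0, 0, -0.006],
    [0, 0, -0.006],
    [0, 0, -0.006],
    [0, 0, -0.006]
  ],
  "rotation": [
    [0, 0, -0.1],
    [0, 0, -0.25],
    [0, 0, -0.4],
    [0, 0, -0.451],
    [0, 0, -0.451],
    [0, 0, -0.451],
    [0, 0, -0.451],
    [0, 0, -0.451]
  ]
}}

```text
clock: 16.55
eef_pos: [0.4193, -0.1611, 0.0158]
tool_rot: [0.029, 1.0, -0.0, 0.0]
ft_force: [0.1, -0.1, -1.0]
grip_width: 0.0528
grasp_force: 62.9
```

```bash
python3 - <<'E'
from h import *
p=W(-.13-.044-.030,-.15)
plan((*p,.015,np.pi/2+PSI))
c=cam('scene');t=cam('top')
save(np.hstack([c['image'][90:230,210:350],t['image'][150:290,270:410]]),'prepress.png',2.8)
P=cloud(t)
# tray wall rim & header as seen from the top camera, in station frame
q=(P[...,:2]-O)@np.array([[np.cos(PSI),-np.sin(PSI)],[np.sin(PSI),np.cos(PSI)]])
for y0 in(-.06,-.2,-.04,.04):
    m=(np.abs(q[...,1]-y0)<.015)&(P[...,2]>.035)&(P[...,2]<.055)&(q[...,0]<-.1)&(q[...,0]>-.16);print(y0,m.sum(),np.percentile(q[m][:,0],[2,25,50]).round(4) if m.any() else '')
E
```

```text
clock 16.55 pos [ 0.4193 -0.1611  0.0158] yaw 1.5134 F [ 0.1 -0.1 -1. ] j [-0.37  0.37 -0.45  0.75 -0.   -0.31]
slide [-0.0041 -0.0017  0.0033] rot [-0.0001  0.0001 -0.0008]
-0.06 23 [-0.1285 -0.1279 -0.126 ]
-0.2 0 
-0.04 18 [-0.128  -0.1269 -0.1264]
0.04 19 [-0.1288 -0.127  -0.1263]
```

View pics/prepress.png

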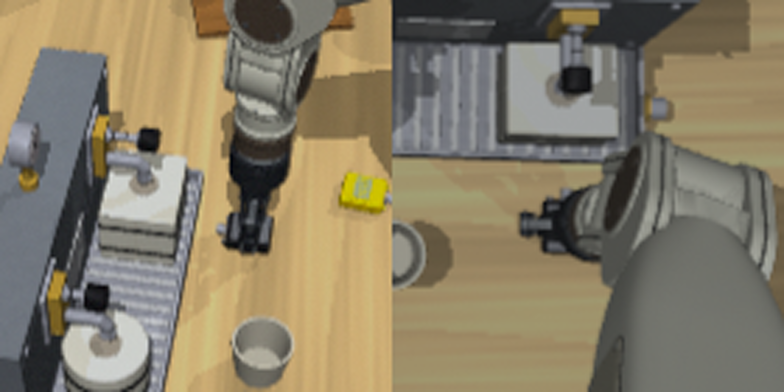

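The pictures show the watch held with its crown (220,230) facing the tray front wall, right of the cup and clear of it. I advance 26 mm, then feel for contact.

Call:
{"op": "drive_tool", "data": {
  "slide": [
    [-0.02, 0, 0],
    [-0.04, 0, 0],
    [-0.06, 0, 0],
    [-0.08, 0, 0],
    [-0.1, 0, 0],
    [-0.11, 0, 0],
    [-0.12, 0, 0],
    [-0.12, 0, 0]
  ],
  "rotation": [
    [0, 0, 0],
    [0, 0, 0],
    [0, 0, 0],
    [0, 0, 0],
    [0, 0, 0],
    [0, 0, 0],
    [0, 0, 0],
    [0, 0, 0]
  ]
}}

```text
clock: 17.65
eef_pos: [0.4493, -0.1628, 0.0158]
tool_rot: [0.029, 1.0, 0.0, -0.0]
ft_force: [-1.6, -0.3, -0.9]
grip_width: 0.0527
grasp_force: 62.9
```

Call:
{"op": "drive_tool", "data": {
  "slide": [
    [-0.003, 0, 0],
    [-0.006, 0, 0],
    [-0.009, 0, 0],
    [-0.012, 0, 0],
    [-0.012, 0, 0],
    [-0.012, 0, 0],
    [-0.012, 0, 0],
    [-0.012, 0, 0]
  ],
  "rotation": [
    [0, 0, 0],
    [0, 0, 0],
    [0, 0, 0],
    [0, 0, 0],
    [0, 0, 0],
    [0, 0, 0],
    [0, 0, 0],
    [0, 0, 0]
  ]
}}

```text
clock: 18.65
eef_pos: [0.4519, -0.163, 0.0157]
tool_rot: [0.029, 1.0, 0.0, -0.0]
ft_force: [-3.4, 0.8, -0.0]
grip_width: 0.0524
grasp_force: 62.9
```

Call:
{"op": "drive_tool", "data": {
  "slide": [
    [-0.002, 0, 0],
    [-0.004, 0, 0],
    [-0.006, 0, 0],
    [-0.006, 0, 0],
    [-0.006, 0, 0],
    [-0.006, 0, 0],
    [-0.006, 0, 0],
    [-0.006, 0, 0]
  ],
  "rotation": [
    [0, 0, 0],
    [0, 0, 0],
    [0, 0, 0],
    [0, 0, 0],
    [0, 0, 0],
    [0, 0, 0],
    [0, 0, 0],
    [0, 0, 0]
  ]
}}

```text
clock: 19.65
eef_pos: [0.4535, -0.1631, 0.0157]
tool_rot: [0.029, 1.0, 0.0, -0.0]
ft_force: [-3.9, 0.3, -1.0]
grip_width: 0.0526
grasp_force: 62.9
```

Call:
{"op": "drive_tool", "data": {
  "slide": [
    [-0.001, 0, 0],
    [-0.002, 0, 0],
    [-0.003, 0, 0],
    [-0.003, 0, 0],
    [-0.003, 0, 0],
    [-0.003, 0, 0],
    [-0.003, 0, 0],
    [-0.003, 0, 0]
  ],
  "rotation": [
    [0, 0, 0],
    [0, 0, 0],
    [0, 0, 0],
    [0, 0, 0],
    [0, 0, 0],
    [0, 0, 0],
    [0, 0, 0],
    [0, 0, 0]
  ]
}}

```text
clock: 20.65
eef_pos: [0.4537, -0.163, 0.0157]
tool_rot: [0.029, 1.0, 0.0, -0.001]
ft_force: [-5.4, 0.5, 0.3]
grip_width: 0.0526
grasp_force: 63.0
```

Call:
{"op": "drive_tool", "data": {
  "slide": [
    [-0.001, 0, 0],
    [-0.002, 0, 0],
    [-0.003, 0, 0],
    [-0.004, 0, 0],
    [-0.004, 0, 0],
    [-0.004, 0, 0],
    [-0.004, 0, 0],
    [-0.004, 0, 0]
  ],
  "rotation": [
    [0, 0, 0],
    [0, 0, 0],
    [0, 0, 0],
    [0, 0, 0],
    [0, 0, 0],
    [0, 0, 0],
    [0, 0, 0],
    [0, 0, 0]
  ]
}}

```text
clock: 21.65
eef_pos: [0.4537, -0.1631, 0.0155]
tool_rot: [0.029, 1.0, 0.0, -0.002]
ft_force: [-7.6, 1.1, 1.7]
grip_width: 0.0527
grasp_force: 63.1
```

The force rose to 7.6 N with no further travel, so the crown is fully in. I back off, rise, and go over the header along a path that keeps clear of the gauge.

Call:
{"op": "drive_tool", "data": {
  "slide": [
    [0.03, 0, 0],
    [0.1, 0, 0],
    [0.2, 0, 0],
    [0.25, 0, -0.1],
    [0.25, 0, -0.3],
    [0.25, 0, -0.5],
    [0.25, 0, -0.72],
    [0.25, 0, -0.95]
  ],
  "rotation": [
    [0, 0, 0],
    [0, 0, 0],
    [0, 0, 0],
    [0, 0, 0],
    [0, 0, 0],
    [0, 0, 0],
    [0, 0, 0],
    [0, 0, 0]
  ]
}}

```text
clock: 22.65
eef_pos: [0.3947, -0.1599, 0.2562]
tool_rot: [0.029, 1.0, -0.001, 0.003]
ft_force: [0.8, -0.2, -0.9]
grip_width: 0.0528
grasp_force: 63.0
```

```bash
python3 - <<'E'
from h import *
p=W(.0425,.12);print(p)
plan((.42,.097,.3,np.pi/2+PSI),(*p,.3,np.pi/2+PSI))
E
```

```text
[0.68176727 0.09388392]
clock 22.65 pos [ 0.3947 -0.1599  0.2562] yaw 1.5138 F [ 0.8 -0.2 -0.9] j [-0.39  0.08 -0.13  1.36  0.   -0.33]
slide [-0.0435  1.0316 -0.1759] rot [-0.002   0.0114 -0.0001]
slide [-1.0895  1.0788 -0.1699] rot [-0.002   0.0114 -0.0001]
```

Call:
{"op": "drive_tool", "data": {
  "slide": [
    [0, 0.08, -0.08],
    [0, 0.22, -0.16],
    [0, 0.4, -0.17],
    [0, 0.58, -0.17],
    [-0.02, 0.76, -0.17],
    [-0.08, 0.9, -0.17],
    [-0.16, 0.98, -0.17],
    [-0.2, 1, -0.17]
  ],
  "rotation": [
    [0, 0, 0],
    [0, 0, 0],
    [0, 0, 0],
    [0, 0, 0],
    [0, 0, 0],
    [0, 0, 0],
    [0, 0, 0],
    [0, 0, 0]
  ]
}}

```text
clock: 23.65
eef_pos: [0.4593, 0.0887, 0.2965]
tool_rot: [0.027, 1.0, 0.001, 0.002]
ft_force: [-0.2, -0.3, -1.4]
grip_width: 0.0526
grasp_force: 63.1
```

```bash
python3 - <<'E'
from h import *
p=W(.0425,.12)
plan((*p,.29,np.pi/2+PSI),(*p,.25,np.pi/2+PSI))
E
```

```text
clock 23.65 pos [0.4593 0.0887 0.2965] yaw 1.5159 F [-0.2 -0.3 -1.4] j [0.19 0.15 0.06 1.48 0.   0.25]
slide [-0.8872  0.0694  0.0297] rot [0.0032 0.0078 0.0041]
slide [-0.8866  0.0692  0.1897] rot [0.0032 0.0078 0.0041]
```

Call:
{"op": "drive_tool", "data": {
  "slide": [
    [-0.06, 0.01, 0],
    [-0.2, 0.02, 0],
    [-0.38, 0.04, 0],
    [-0.56, 0.05, 0],
    [-0.72, 0.06, 0],
    [-0.84, 0.065, 0],
    [-0.88, 0.068, 0.02],
    [-0.88, 0.068, 0.05]
  ],
  "rotation": [
    [0, 0, 0],
    [0, 0, 0],
    [0, 0, 0],
    [0, 0, 0],
    [0, 0, 0],
    [0, 0, 0],
    [0, 0, 0],
    [0, 0, 0]
  ]
}}

```text
clock: 24.65
eef_pos: [0.6783, 0.0906, 0.2823]
tool_rot: [0.029, 1.0, -0.0, -0.0]
ft_force: [-0.4, -0.8, -0.6]
grip_width: 0.0525
grasp_force: 63.1
```

Call:
{"op": "drive_tool", "data": {
  "slide": [
    [0, 0, 0.03],
    [0, 0, 0.06],
    [0, 0, 0.09],
    [0, 0, 0.11],
    [0, 0, 0.12],
    [0, 0, 0.12],
    [0, 0, 0.12],
    [0, 0, 0.12]
  ],
  "rotation": [
    [0, 0, 0],
    [0, 0, 0],
    [0, 0, 0],
    [0, 0, 0],
    [0, 0, 0],
    [0, 0, 0],
    [0, 0, 0],
    [0, 0, 0]
  ]
}}

```text
clock: 25.65
eef_pos: [0.6781, 0.0915, 0.2536]
tool_rot: [0.029, 1.0, 0.0, 0.0]
ft_force: [-0.2, 0.5, -0.8]
grip_width: 0.0524
grasp_force: 63.1
```

```bash
python3 - <<'E'
from h import *
p=W(.0425,.12)
plan((*p,.2375,np.pi/2+PSI))
c=cam('scene');save(c['image'][80:260,150:330],'place.png',3.2)
E
```

```text
clock 25.65 pos [0.6781 0.0915 0.2536] yaw 1.5135 F [-0.2  0.5 -0.8] j [0.13 0.64 0.67 1.6  0.   0.19]
slide [-0.0142  0.0104  0.0643] rot [ 0.0002  0.0011 -0.0007]
```

View pics/place.png

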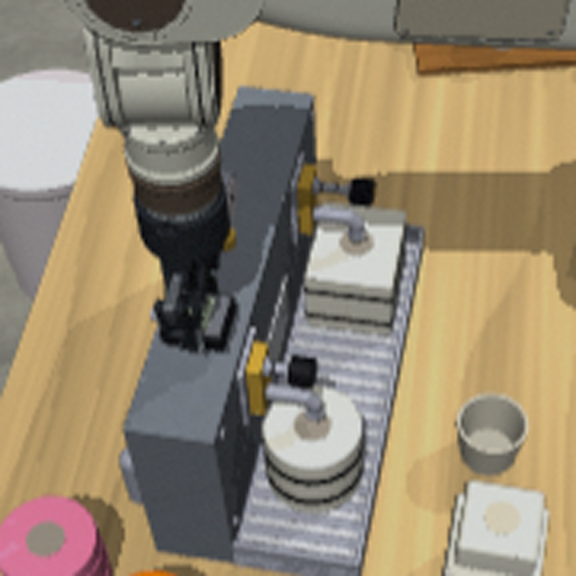

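The scene crop shows the watch held over the header behind the left valve (brass block at (258,375)), with its crown pointing away. I lower to just above the top, then touch down slowly.

Call:
{"op": "drive_tool", "data": {
  "slide": [
    [-0.007, 0.005, 0],
    [-0.014, 0.01, 0.01],
    [-0.014, 0.01, 0.025],
    [-0.014, 0.01, 0.04],
    [-0.014, 0.01, 0.052],
    [-0.014, 0.01, 0.06],
    [-0.014, 0.01, 0.06],
    [-0.014, 0.01, 0.06]
  ],
  "rotation": [
    [0, 0, 0],
    [0, 0, 0],
    [0, 0, 0],
    [0, 0, 0],
    [0, 0, 0],
    [0, 0, 0],
    [0, 0, 0],
    [0, 0, 0]
  ]
}}

```text
clock: 26.7
eef_pos: [0.6816, 0.0937, 0.2385]
tool_rot: [0.029, 1.0, -0.0, 0.0]
ft_force: [0.3, 0.1, -0.6]
grip_width: 0.0527
grasp_force: 63.1
```

Call:
{"op": "drive_tool", "data": {
  "slide": [
    [0, 0, 0.002],
    [0, 0, 0.004],
    [0, 0, 0.006],
    [0, 0, 0.006],
    [0, 0, 0.006],
    [0, 0, 0.006],
    [0, 0, 0.006],
    [0, 0, 0.006]
  ],
  "rotation": [
    [0, 0, 0],
    [0, 0, 0],
    [0, 0, 0],
    [0, 0, 0],
    [0, 0, 0],
    [0, 0, 0],
    [0, 0, 0],
    [0, 0, 0]
  ]
}}

```text
clock: 27.7
eef_pos: [0.6816, 0.0938, 0.2374]
tool_rot: [0.029, 1.0, 0.0, 0.0]
ft_force: [-2.1, -0.2, 5.4]
grip_width: 0.0525
grasp_force: 63.7
```

Contact at z 0.2374, as expected. I open gently, then rise.

Call:
{"op": "drive_tool", "data": {
  "slide": [
    [0, 0, 0],
    [0, 0, 0],
    [0, 0, 0],
    [0, 0, 0],
    [0, 0, 0],
    [0, 0, 0],
    [0, 0, 0],
    [0, 0, 0]
  ],
  "rotation": [
    [0, 0, 0],
    [0, 0, 0],
    [0, 0, 0],
    [0, 0, 0],
    [0, 0, 0],
    [0, 0, 0],
    [0, 0, 0],
    [0, 0, 0]
  ],
  "gripper": 0.85
}}

```text
clock: 28.7
eef_pos: [0.6815, 0.0938, 0.2369]
tool_rot: [0.029, 1.0, 0.0, 0.0]
ft_force: [0.6, -0.2, 0.3]
grip_width: 0.0723
grasp_force: 0.0
```

Call:
{"op": "drive_tool", "data": {
  "slide": [
    [0, 0, -0.02],
    [0, 0, -0.06],
    [0, 0, -0.14],
    [0, 0, -0.25],
    [0, 0, -0.3],
    [0.1, 0, -0.3],
    [0.3, 0, -0.3],
    [0.5, 0, -0.3]
  ],
  "rotation": [
    [0, 0, 0],
    [0, 0, 0],
    [0, 0, 0],
    [0, 0, 0],
    [0, 0, 0],
    [0, 0, 0],
    [0, 0, 0],
    [0, 0, 0]
  ]
}}

```text
clock: 29.7
eef_pos: [0.5557, 0.1009, 0.3124]
tool_rot: [0.029, 1.0, 0.0, 0.001]
ft_force: [0.5, -0.1, 1.8]
grip_width: 0.0727
grasp_force: 0.0
```

Call:
{"op": "drive_tool", "data": {
  "slide": [
    [0.1, 0.1, 0],
    [0.25, 0.2, 0],
    [0.4, 0.35, 0],
    [0.55, 0.5, 0],
    [0.65, 0.65, 0],
    [0.7, 0.8, 0],
    [0.7, 0.8, 0],
    [0.7, 0.8, 0]
  ],
  "rotation": [
    [0, 0, 0],
    [0, 0, 0],
    [0, 0, 0],
    [0, 0, 0],
    [0, 0, 0],
    [0, 0, 0],
    [0, 0, 0],
    [0, 0, 0]
  ]
}}

```text
clock: 30.7
eef_pos: [0.3936, 0.3104, 0.3124]
tool_rot: [0.029, 1.0, 0.0, 0.0]
ft_force: [0.5, -0.3, -0.5]
grip_width: 0.0726
grasp_force: 0.0
```

```bash
python3 - <<'E'
from h import *
t=cam('top');P=cloud(t);q=(P[...,:2]-O)@np.array([[np.cos(PSI),-np.sin(PSI)],[np.sin(PSI),np.cos(PSI)]])
m=(P[...,2]>.245)&(P[...,2]<.275)&(np.abs(q[...,1]-.12)<.06)&(np.abs(q[...,0]-.0425)<.06)
print(m.sum(),np.percentile(P[m][:,2],[5,50,95]),cv2.minAreaRect((q[m]*1000).astype(np.float32)))
save(np.hstack([cam('scene')['image'][70:270,140:340],t['image'][80:280,190:390]]),'final.png',2)
print(bot.get_obs()['ft_force'],bot.get_obs()['eef_pos'])
E
```

```text
503 [0.24865751 0.25480061 0.25805889] ((50.78977584838867, 120.35639190673828), (73.98847198486328, 52.13888931274414), 2.0683975219726562)
[-0.17072124  0.00962376 -1.06125183] [0.39395284 0.30975121 0.31219188]
```

View pics/final.png

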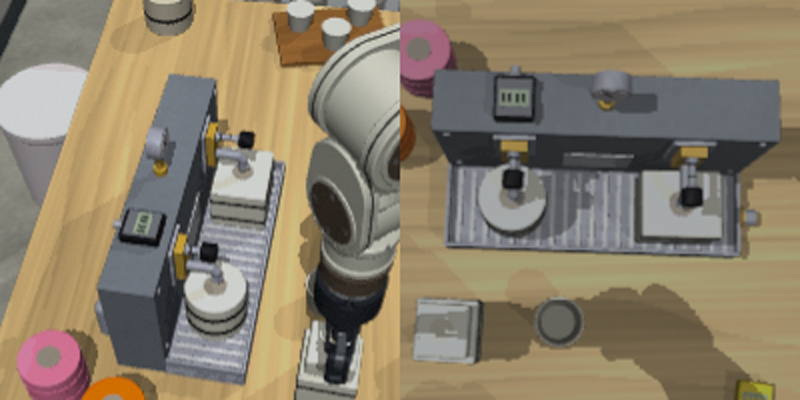

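The final pictures show the watch face up on the header at (143,225) and (515,98), directly above the left valve. Its body centre is at station (44,120) mm. The left knob is at the middle click and the right one is still pulled out. The moulds and the cup are in place.

```bash
python3 -c "
from workcell import bot
print(bot.job_done())"
```

```text
the job is handed in; nothing more can be done
None
```

I handed the job in at about 31 s of robot time: the round mould's valve rod is at its middle click, the stopwatch crown was pushed fully in against the tray wall, and the watch lies face up on the header above that valve. The hand-in returned no verdict.

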